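# Hang a pH probe in the swing arm over a beaker

### The job

Swing the probe stand's arm around until its eyelet is over the middle of the beaker on the stirrer, then take the pH probe (not the dial thermometer) out of the white holder and lower it tip first, without dropping it, through the eyelet until its collar rests fully on the arm and the probe hangs in the beaker. Leave the beaker where it stands and the thermometer in the holder, and let go of everything.

Things in the scene. Friction and masses are not known exactly. Their poses are not given: they have to be found in the camera images.
- probe_arm (a joint): Angle of the stand's horizontal swing arm about its vertical post, rad; 0 points along the stand's own -x, grows anticlockwise seen from above, range 0 to 2.2. Starts at 0.1 to 0.5; the beaker lies at about 1.2 to 1.75. Stiff friction hinge (0.15 N m, about 1.5 N at the grip point): it stays where it is left. No spring.
- bar_pivot (a point): Point on the arm's hinge axis (vertical post of a grey stand), level with the bar's top face, 120 mm above the bench. The round hub, 26 mm in diameter, rises 8 mm above this.
- bar_grip (a point): Point on the centreline of the arm's top face, 100 mm from the hinge axis: a good place to pinch the bar from above. The bar is aluminium, straight, horizontal, 14 mm wide and 12 mm thick (top 120 mm, underside 108 mm above the bench), running from the hub to the eyelet block.
- eyelet (a point): Centre of the hole's upper mouth, at the far end of the arm, 170 mm from the hinge axis, 120 mm above the bench. Vertical through-hole 15 mm in diameter in a grey 36 x 36 x 12 mm block whose top is flush with the bar's; bar_grip lies on the line from here to bar_pivot.
- probe: pH probe, upright in either well of the holder. Origin: lower tip; z up the shaft. Grey shaft 12 mm thick, 85 mm long, tapering over its lowest 9 mm to 6 mm; black collar 24 mm in diameter, 5 mm thick (85 to 90 mm above the tip); black cylindrical head 19 mm in diameter (90 to 135 mm), to be gripped; small grey nub to 143 mm. 40 to 85 g.
- probe_collar (a point): On the probe's axis at the underside of its collar, 85 mm above the tip.
- thermometer: Dial thermometer in the other well, to be left alone. Origin: lower tip, z up. Steel stem 8 mm in diameter, 85 mm long, a 22 mm hub 8 mm thick, and a round flat dial 36 mm in diameter on top (93 to 105 mm above the tip).
- holder: Fixed white block, 50 mm (own x) by 130 mm (own y), 95 mm high; origin at the centre of its underside. Two vertical wells, 15 mm in diameter and 90 mm deep, at 34 mm to either side of its centre along its own y. Probe and thermometer hang in them by collar and hub.
- beaker: Small empty glass beaker, mouth up, 64 mm in outer diameter (68 mm at the rim), wall 2.5 mm, 70 mm high; origin at the centre of its underside. It stands loose in the middle of a low white round stirrer, 120 mm in diameter and 18 mm high, so its rim is 88 mm above the bench. Its centre lies on the eyelet's circle to within 8 mm.
Mind the look-alikes: they are no part of the job. There is more than one size of the beaker; the one meant has the size given above.

How it is judged:
By the outcome, as a careful person would: the job done as asked, in the order asked, and still so for the second after the job is handed in, with the robot touching nothing.
It also fails if it takes over 64 s, if anything falls off the work surface, if the arm or the gripper's body presses on something with over 40 N, if the wrist force passes 120 N, or if a joint passes its speed limit or range.

### The arm

A 7-joint arm with a two-finger parallel gripper is mounted at the origin on the work surface. World frame = base frame: x ahead of the robot, y to its left, z up, the work surface at z = 0. Lengths are in m, angles in rad, forces in N, time in s.
With the tool pointing down it reaches from about 0.4 to 0.925 m from the base axis. Payload 4.1 kg.
Tool frame: the origin (TCP) lies between the finger pads; the fingertips stand 25 mm ahead of it and the grasp point (between the pads) lies 6 mm ahead of it; z points along the fingers, y is the line along which they close (so a half turn about z gives the same grasp; the last joint's range is limited). The gripper opens to 85 mm and grips with 20 to 120 N. Pads are 22 mm wide; open, the fingers measure 114 mm over their backs; the gripper's body (76 mm by 85 mm) begins 54 mm behind the grasp point. The pads swing forward as they close: fully open they stand 13 mm farther back than shut.
Start: joints at [-1.445, 0.398, 0.045, 1.537, -0.019, 1.207, -0.051], TCP at [0.145, 0.634, 0.256] pointing down, gripper open.
Joint ranges: [-2.82, 2.82], [-0.49, 2.23], [-1.37, 1.46], [0, 2.46], [-1.36, 4.5], [0.23, 2], [-2.94, 2.94]. Speed limits (rad/s): [2.57, 2.57, 3.14, 3.14, 3.14, 3.14, 3.14].

### API

Orientations are given as [roll, pitch, yaw] about the fixed x, y, z axes, in that order (R = Rz(yaw) Ry(pitch) Rx(roll)).
In Python, from cell import arm gives the robot as it stands.
- The arm moves only by the tool apply_moves, never from a script. Its argument "motion" is a list of rows, each a list of 3 entries, a list of its own where there are three numbers: the finger opening in cm, from 0 to 8.54, then the shift along the world's x, y, z in cm, then the turn about the world's z in degrees. In form: [[grip, [dx, dy, dz], turn], ...]. A call has 1 to 12 rows; each row is the pose to reach, as a shift and turn from the pose commanded when the call began; what a row does not reach only later rows make up. A row lasts 1/12 s, in which the tool goes at most 41.7 mm and 7.16 degrees, less where a joint would pass 70% of its speed; a pose out of reach is approached as far as the arm can. A call with a gripper value outside its range is refused whole. The fingers move at their own pace and stop on an object; the grip force is fixed at half the most. Time passes only in rows, so rows that repeat a pose let the fingers close. It gives the time, the measured TCP pose, the force, the opening and the grip force at its end, in the units of the state.
- arm.observe(): the state, without advancing time (a new reading comes with each control period).
- arm.grab_frame(name): name is "scene" or "top" or "wrist"; returns a dict with "image" (480x640x3 uint8, red, green, blue), "z_map" (480x640 float32, m along the optical axis (not along the pixel's ray), 0 where there is no reading), "fovy" (degrees; the focal length in pixels is half the picture's height over the tangent of half this angle, whatever the lens; pixels are square), "cx", "cy" (the principal point, pixels), "rvec" (rotation vector, rad) and "tvec" (3), from world to camera coordinates, as OpenCV has them. Camera axes: x right, y down, z forward; pixel columns grow to the right and rows downward; lengths in m; the calibration is good to about 2 mm. A picture is of the moment at which its call begins.
- arm.sign_off(): hands the job in; it is judged then, once.
The state is a dict: "clock": time; "joint_positions": joint angles; "qvel": joint speeds; "effort": joint torques, N m; "position": TCP position; "tcp_rot": TCP orientation; "wrist_force": force on the tool from outside, world axes, zero at the start; "torque": the same for the moment, N m; "finger_gap": finger opening in m; "grip_force": force on a finger pad.
Only numpy, scipy, OpenCV 4.12 (cv2) and the standard library are available. Lean on these libraries where they do the work, as an engineer would, in place of code of your own. Each camera call takes 0.05 s, during which the arm holds its last target. There are 200 camera calls.

## Working session

There is one attempt and no reset: what is moved stays moved. The work goes in short steps, Python scripts to look and compute and a tool call to move; the robot and the scene stay as the last step left them, time stands still between calls to the robot, and variables do not carry over. Pictures are saved under pics/ and viewed, at most 10 in all, crops included, and the job is handed in when it is done.

Besides the shell and the picture viewer there is one more tool, called after "Request:" by a JSON object that holds its "fn" and its "kwargs", one argument or row to a line. apply_moves: Moves the arm, as the interface text tells. Its arguments: {"type":"object","properties":{"motion":{"type":"array","items":{"type":"array"}}},"required":["motion"]}

```bash
mkdir -p pics; cat > h.py <<'E'
import numpy as np, cv2
from cell import arm
def grab(n,save=None):
    f=arm.grab_frame(n)
    if save: cv2.imwrite(f'pics/{save}.png',cv2.cvtColor(f['image'],cv2.COLOR_RGB2BGR))
    np.savez(f'/tmp/{n}.npz',**{k:np.array(v) for k,v in f.items()})
    return f
def load(n): return dict(np.load(f'/tmp/{n}.npz'))
def par(f):
    fl=240/np.tan(np.radians(float(f['fovy']))/2)
    K=np.array([[fl,0,float(f['cx'])],[0,fl,float(f['cy'])],[0,0,1]])
    R=cv2.Rodrigues(np.array(f['rvec'],float).reshape(3))[0]; t=np.array(f['tvec'],float).reshape(3)
    return K,R,t
def onplane(f,u,v,z):
    K,R,t=par(f); d=R.T@np.linalg.inv(K)@[u,v,1]; o=-R.T@t
    return o+d*(z-o[2])/d[2]
def proj(f,p):
    K,R,t=par(f); q=K@(R@np.array(p,float)+t); return q[:2]/q[2]
def cloud(f):
    K,R,t=par(f); v,u=np.mgrid[:480,:640]; z=f['z_map']
    c=np.stack([u,v,np.ones_like(u)],-1)@np.linalg.inv(K).T*z[...,None]
    w=(c-t)@R; w[z==0]=np.nan; return w
E
python3 - <<'E'
from h import *
s=arm.observe(); print({k:np.round(v,3) for k,v in s.items()})
a=grab('scene','s0')['image'];b=grab('top','t0')['image'];grab('wrist')
for n in('scene','top','wrist'):
    f=load(n);K,R,t=par(f);print(n,-R.T@t,K[0,0],R[2])
E
```

```text
{'clock': np.float64(0.0), 'joint_positions': array([-1.445,  0.399,  0.045,  1.538, -0.019,  1.207, -0.051]), 'qvel': array([ 0.001, -0.001,  0.   ,  0.001,  0.   , -0.001,  0.   ]), 'effort': array([-1.0000e-03, -4.7512e+01,  1.3640e+00, -2.5422e+01,  1.2000e-02,
        9.0000e-03,  0.0000e+00]), 'position': array([0.145, 0.633, 0.255]), 'tcp_rot': array([-3.14 ,  0.   ,  2.917]), 'wrist_force': array([-0.222,  0.325, -0.263]), 'torque': array([0.03, 0.01, 0.01]), 'grip_force': np.float64(0.0), 'finger_gap': np.float64(0.085)}
scene [ 0.98168524 -0.21712586  0.74927783] 488.8156036162218 [-0.54426242  0.21506726 -0.81087884]
top [ 0.39603253 -0.03303943  1.16984559] 555.19240597338 [ 0.14016463 -0.00763696 -0.99009876]
wrist [0.07757752 0.647274   0.3735362 ] 399.15885016797216 [ 0.2665977  -0.062996   -0.96174694]
```

View pics/s0.png

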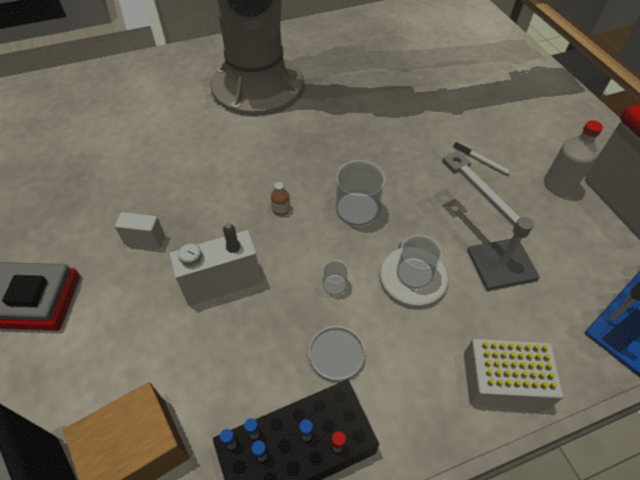

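View pics/t0.png

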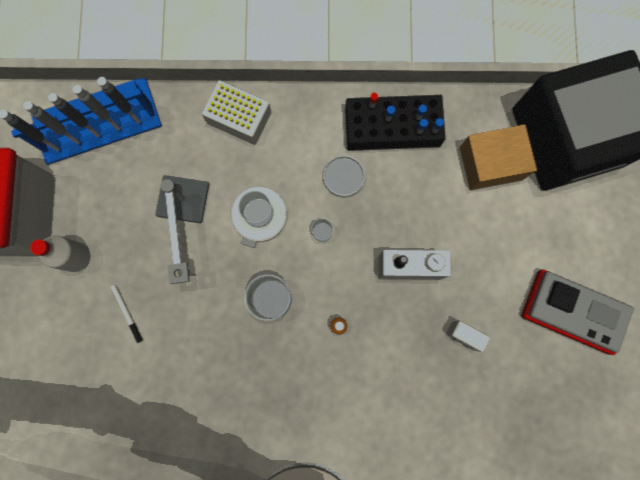

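The views show the stand hub at about top (168,185) and the eyelet at (178,272). The beaker on the stirrer is at (257,210), the probe head at (400,261) and the thermometer dial at (436,262).

```bash
cat > m.py <<'E'
from h import *
f=load('top');w=cloud(f);g=load('scene');wg=cloud(g)
print('hub',onplane(f,168,185,.128),'eye',onplane(f,178,272,.12))
def sel(W,x0,x1,y0,y1,z0,z1):
    m=(W[...,0]>x0)&(W[...,0]<x1)&(W[...,1]>y0)&(W[...,1]<y1)&(W[...,2]>z0)&(W[...,2]<z1);return W[m]
for n,uv,z in(('beak',(257,210),.088),('probe',(400,261),.15),('therm',(436,262),.11),('hold',(416,263),.095)):
    p=onplane(f,*uv,z);print(n,p)
# stirrer ellipse by colour
p=onplane(f,258,214,.018);print('stir',p)
for n,W in(('top',w),('scene',wg)):
    a=sel(W,p[0]-.08,p[0]+.08,p[1]-.08,p[1]+.08,.08,.1)
    if len(a)>10:
        c,r=cv2.minEnclosingCircle(a[:,:2].astype(np.float32));print(n,'rim',c,r,len(a))
    a=sel(W,p[0]-.08,p[0]+.08,p[1]-.08,p[1]+.08,.012,.024)
    c,r=cv2.minEnclosingCircle(a[:,:2].astype(np.float32));print(n,'stirrer',c,r,len(a))
    h=onplane(f,400,261,.14)
    a=sel(W,h[0]-.04,h[0]+.04,h[1]-.04,h[1]+.04,.115,.2)
    print(n,'head',a.mean(0),a.min(0),a.max(0),len(a))
    h=onplane(f,416,263,.095)
    a=sel(W,h[0]-.06,h[0]+.06,h[1]-.1,h[1]+.1,.09,.099)
    print(n,'holder',cv2.minAreaRect(a[:,:2].astype(np.float32)),len(a))
    e=onplane(f,178,272,.12)
    a=sel(W,e[0]-.06,e[0]+.2,e[1]-.06,e[1]+.08,.113,.124)
    print(n,'bar',cv2.minAreaRect(a[:,:2].astype(np.float32)),len(a))
    a=sel(W,e[0]-.06,e[0]+.2,e[1]-.06,e[1]+.08,.125,.135)
    print(n,'hub',a.mean(0),len(a))
    
E
python3 m.py
python3 - <<'E'
import cv2
a=cv2.imread('pics/t0.png')
x=cv2.resize(a[160:300,140:300],None,fx=3.75,fy=3.75,interpolation=cv2.INTER_CUBIC)
cv2.imwrite('pics/t0c.png',x)
E
```

```text
hub [0.65499254 0.26251421 0.128     ] eye [0.48842049 0.23836302 0.12      ]
beak [0.6153742  0.09553899 0.088     ]
probe [ 0.50852004 -0.17812506  0.15      ]
therm [ 0.51140809 -0.25306859  0.11      ]
hold [ 0.51085234 -0.21710489  0.095     ]
stir [0.62098805 0.10155963 0.018     ]
top rim (0.6237052083015442, 0.102690689265728) 0.03409985452890396 221
top stirrer (0.6187316179275513, 0.1068039983510971) 0.06641778349876404 1854
top head [ 0.51043962 -0.18140498  0.14266809] [ 0.50220631 -0.19214163  0.11555065] [ 0.52037878 -0.17373848  0.15737246] 102
top holder ((0.5118104219436646, -0.21765686571598053), (0.13022556900978088, 0.05043733865022659), 89.66197967529297) 1278
top bar ((0.5663611888885498, 0.2524130940437317), (0.1964114010334015, 0.03708833456039429), 8.708693504333496) 929
top hub [0.65325217 0.26524577 0.12775801] 118
scene rim (0.624588668346405, 0.1015724465250969) 0.034358877688646317 344
scene stirrer (0.6193391680717468, 0.09998728334903717) 0.06626085937023163 1954
scene head [ 0.51775428 -0.18362405  0.13669749] [ 0.50792276 -0.1926577   0.11576967] [ 0.5236503  -0.17404253  0.1536003 ] 227
scene holder ((0.5129294395446777, -0.2172814905643463), (0.13013596832752228, 0.05252821370959282), 89.83009338378906) 1645
scene bar ((0.569764256477356, 0.25034722685813904), (0.20265908539295197, 0.039360616356134415), 7.404029369354248) 1067
scene hub [0.65716377 0.26462858 0.12713927] 159
```

View pics/t0c.png

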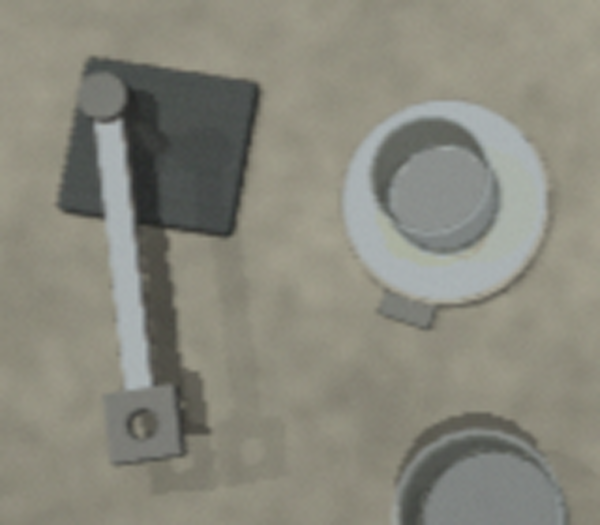

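The crop gives the hub at about (0.655, 0.264) and the eyelet at (0.487, 0.238), 0.170 m apart, which matches the stated arm length. The stirrer's beaker has a 34 mm rim radius, so it is the right size, and sits at (0.624, 0.102). That means a swing of about 70°.

Request:
{"fn": "apply_moves", "kwargs": {
  "motion": [
    [6, [41.1, -38.4, 0], 21.7],
    [6, [41.1, -38.4, 0], 21.7],
    [6, [41.1, -38.4, 0], 21.7],
    [6, [41.1, -38.4, 0], 21.7],
    [6, [41.1, -38.4, 0], 21.7],
    [6, [41.1, -38.4, 0], 21.7],
    [6, [41.1, -38.4, 0], 21.7],
    [6, [41.1, -38.4, 0], 21.7],
    [6, [41.1, -38.4, 0], 21.7],
    [6, [41.1, -38.4, 0], 21.7],
    [6, [41.1, -38.4, 0], 21.7],
    [6, [41.1, -38.4, 0], 21.7]
  ]
}}

```text
clock: 1.15
position: [0.5108, 0.291, 0.2563]
tcp_rot: [3.141, -0.0, -2.988]
wrist_force: [-0.7, 0.3, -0.5]
finger_gap: 0.0598
grip_force: 0.0
```

Request:
{"fn": "apply_moves", "kwargs": {
  "motion": [
    [6, [0, 0, 0], 0],
    [6, [0, 0, 0], 0]
  ]
}}

```text
clock: 1.32
position: [0.5119, 0.2893, 0.2561]
tcp_rot: [-3.14, 0.0, -2.994]
wrist_force: [-0.2, 0.3, -0.5]
finger_gap: 0.0598
grip_force: 0.0
```

Request:
{"fn": "apply_moves", "kwargs": {
  "motion": [
    [6, [4.4, -4.0, 0], 0],
    [6, [4.4, -4.0, 0], 0],
    [6, [4.4, -4.0, 0], 0],
    [6, [4.4, -4.0, 0], 0]
  ]
}}

```text
clock: 1.65
position: [0.5535, 0.253, 0.256]
tcp_rot: [3.141, -0.001, -2.988]
wrist_force: [-1.0, 0.5, 0.3]
finger_gap: 0.0603
grip_force: 0.0
```

```bash
python3 - <<'E'
from h import *
s=arm.observe();print(s['position'],s['tcp_rot'],s['joint_positions'])
f=grab('wrist','w1');W=cloud(f)
m=(W[...,2]>.113)&(W[...,2]<.124)&(W[...,0]>.45)&(W[...,0]<.64)&(W[...,1]>.2)&(W[...,1]<.3)
a=W[m];print(len(a),cv2.minAreaRect(a[:,:2].astype(np.float32)))
for x in(.53,.55,.57,.59,.61):
    b=a[abs(a[:,0]-x)<.004];print(x,b[:,1].min(),b[:,1].max()) if len(b) else 0
print(proj(f,[.655,.264,.128]),proj(f,[.487,.238,.12]))
E
```

```text
[0.55347419 0.25301388 0.25595471] [ 3.14109721e+00 -1.01027828e-03 -2.98805129e+00] [-0.68779538  0.33240401  0.24272117  1.64544117 -0.08594506  1.17495232
  1.29972613]
7119 ((0.5556496381759644, 0.24838991463184357), (0.1725700944662094, 0.03610968217253685), 8.688191413879395)
0.53 0.23732125011783523 0.25206305493038117
0.55 0.24021600780953759 0.25523097910305104
0.57 0.24380579369465852 0.25762418983390434
0.59 0.24664050744835575 0.26075484694764467
0.61 0.2495534250715444 0.263959694921425
[314.99097944 379.44223919] [314.27343537 130.91698638]
```

View pics/w1.png

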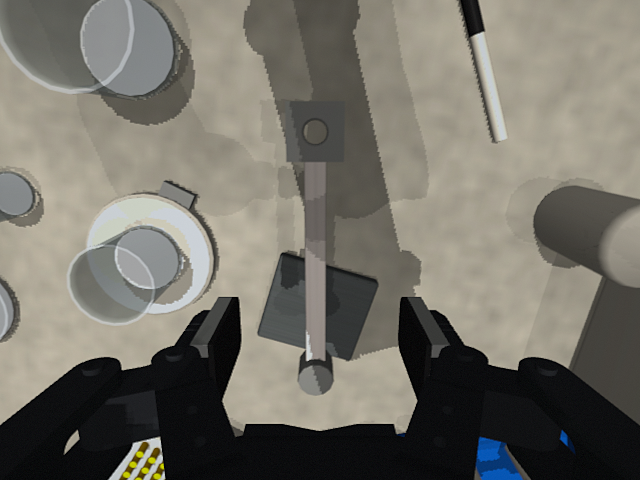

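The wrist view shows the eyelet at (315,131) and the hub at (315,377), both as predicted. The bar runs between the fingers, so I'll descend and pinch it.

Request:
{"fn": "apply_moves", "kwargs": {
  "motion": [
    [5, [0.1, -0.4, -3], 0],
    [5, [0.1, -0.4, -6], 0],
    [5, [0.1, -0.4, -9], 0],
    [5, [0.1, -0.4, -11.5], 0],
    [5, [0.1, -0.4, -13], 0],
    [5, [0.1, -0.4, -13.4], 0],
    [5, [0.1, -0.4, -13.4], 0],
    [1, [0.1, -0.4, -13.4], 0],
    [1, [0.1, -0.4, -13.4], 0],
    [1, [0.1, -0.4, -13.4], 0],
    [1, [0.1, -0.4, -13.4], 0],
    [1, [0.1, -0.4, -13.4], 0]
  ]
}}

```text
clock: 2.7
position: [0.5556, 0.2495, 0.1241]
tcp_rot: [3.14, 0.002, -2.987]
wrist_force: [-1.6, 0.4, 6.3]
finger_gap: 0.0129
grip_force: 59.7
```

Request:
{"fn": "apply_moves", "kwargs": {
  "motion": [
    [1, [0, 0, 0], 0],
    [1, [0, 0, 0], 0],
    [1, [0, 0, 0], 0]
  ]
}}

```text
clock: 2.95
position: [0.5556, 0.2495, 0.1241]
tcp_rot: [3.14, 0.002, -2.987]
wrist_force: [-1.2, 0.3, 6.6]
finger_gap: 0.0125
grip_force: 59.7
```

```bash
python3 -c "
import numpy as np
a0=np.radians(188.6)
for d in (0,35):
  b=a0+np.radians(d)
  print([[1,[round(10.05*(np.cos(b+np.radians(t))-np.cos(b)),2),round(10.05*(np.sin(b+np.radians(t))-np.sin(b)),2),0],round(t,1)] for t in np.linspace(0,35,12)[1:]])"
```

```text
[[1, [np.float64(0.1), np.float64(-0.55), 0], np.float64(3.2)], [1, [np.float64(0.23), np.float64(-1.09), 0], np.float64(6.4)], [1, [np.float64(0.39), np.float64(-1.63), 0], np.float64(9.5)], [1, [np.float64(0.58), np.float64(-2.15), 0], np.float64(12.7)], [1, [np.float64(0.79), np.float64(-2.67), 0], np.float64(15.9)], [1, [np.float64(1.04), np.float64(-3.17), 0], np.float64(19.1)], [1, [np.float64(1.31), np.float64(-3.65), 0], np.float64(22.3)], [1, [np.float64(1.61), np.float64(-4.12), 0], np.float64(25.5)], [1, [np.float64(1.94), np.float64(-4.58), 0], np.float64(28.6)], [1, [np.float64(2.29), np.float64(-5.01), 0], np.float64(31.8)], [1, [np.float64(2.66), np.float64(-5.43), 0], np.float64(35.0)]]
[[1, [np.float64(0.4), np.float64(-0.39), 0], np.float64(3.2)], [1, [np.float64(0.81), np.float64(-0.76), 0], np.float64(6.4)], [1, [np.float64(1.25), np.float64(-1.11), 0], np.float64(9.5)], [1, [np.float64(1.71), np.float64(-1.43), 0], np.float64(12.7)], [1, [np.float64(2.18), np.float64(-1.73), 0], np.float64(15.9)], [1, [np.float64(2.67), np.float64(-2.0), 0], np.float64(19.1)], [1, [np.float64(3.17), np.float64(-2.24), 0], np.float64(22.3)], [1, [np.float64(3.69), np.float64(-2.46), 0], np.float64(25.5)], [1, [np.float64(4.21), np.float64(-2.64), 0], np.float64(28.6)], [1, [np.float64(4.75), np.float64(-2.8), 0], np.float64(31.8)], [1, [np.float64(5.29), np.float64(-2.92), 0], np.float64(35.0)]]
```

Request:
{"fn": "apply_moves", "kwargs": {
  "motion": [
    [1, [0.1, -0.55, 0], 3.2],
    [1, [0.23, -1.09, 0], 6.4],
    [1, [0.39, -1.63, 0], 9.5],
    [1, [0.58, -2.15, 0], 12.7],
    [1, [0.79, -2.67, 0], 15.9],
    [1, [1.04, -3.17, 0], 19.1],
    [1, [1.31, -3.65, 0], 22.3],
    [1, [1.61, -4.12, 0], 25.5],
    [1, [1.94, -4.58, 0], 28.6],
    [1, [2.29, -5.01, 0], 31.8],
    [1, [2.66, -5.43, 0], 35],
    [1, [2.66, -5.43, 0], 35]
  ]
}}

```text
clock: 3.95
position: [0.5832, 0.1947, 0.1241]
tcp_rot: [-3.141, 0.004, -2.376]
wrist_force: [-1.1, 1.4, 6.3]
finger_gap: 0.0126
grip_force: 59.9
```

Forces stay low, so I'll do the second half.

Request:
{"fn": "apply_moves", "kwargs": {
  "motion": [
    [1, [0.4, -0.39, 0], 3.2],
    [1, [0.81, -0.76, 0], 6.4],
    [1, [1.25, -1.11, 0], 9.5],
    [1, [1.71, -1.43, 0], 12.7],
    [1, [2.18, -1.73, 0], 15.9],
    [1, [2.67, -2.0, 0], 19.1],
    [1, [3.17, -2.24, 0], 22.3],
    [1, [3.69, -2.46, 0], 25.5],
    [1, [4.21, -2.64, 0], 28.6],
    [1, [4.75, -2.8, 0], 31.8],
    [1, [5.29, -2.92, 0], 35],
    [1, [5.29, -2.92, 0], 35]
  ]
}}

```text
clock: 4.95
position: [0.6363, 0.1662, 0.1241]
tcp_rot: [-3.138, 0.003, -1.765]
wrist_force: [-0.3, 1.7, 5.5]
finger_gap: 0.0127
grip_force: 59.7
```

```bash
cat > c.py <<'E'
from h import *
import sys
s=arm.observe();print(s['position'],s['tcp_rot'],s['joint_positions'].round(2))
for n in('wrist','top','scene'):
    f=grab(n,n+sys.argv[1]);W=cloud(f)
    def sel(x0,x1,y0,y1,z0,z1):
        return W[(W[...,0]>x0)&(W[...,0]<x1)&(W[...,1]>y0)&(W[...,1]<y1)&(W[...,2]>z0)&(W[...,2]<z1)][:,:2].astype(np.float32)
    a=sel(.56,.70,.05,.15,.080,.096)
    if len(a)>20: print(n,'rim',cv2.minEnclosingCircle(a),len(a))
    a=sel(.56,.70,.06,.125,.115,.125)
    if len(a)>20: print(n,'block',cv2.minAreaRect(a),len(a))
    for nm,p in(('eye',[.623,.0975,.12]),('rim',[.624,.102,.088])): print(n,nm,proj(f,p).round(1))
E
python3 c.py 2
```

```text
[0.63631227 0.16622997 0.1241221 ] [-3.13835185e+00  3.04543990e-03 -1.76524985e+00] [-0.3   0.53 -0.03  1.65  0.02  0.96  2.61]
wrist rim ((0.6243191957473755, 0.09983372688293457), 0.03389380872249603) 6674
wrist block ((0.6247262954711914, 0.10265956073999405), (0.047914620488882065, 0.03641258925199509), 79.52201080322266) 15257
wrist eye [320.8 131.4]
wrist rim [320.5 143.4]
top rim ((0.6240063309669495, 0.102244533598423), 0.033808913081884384) 188
top block ((0.6233832240104675, 0.10342147201299667), (0.04447152093052864, 0.03651577979326248), 80.19490814208984) 340
top eye [254.2 202.8]
top rim [253.8 205.7]
scene rim ((0.6252919435501099, 0.10127849876880646), 0.03408541530370712) 205
scene block ((0.6245085000991821, 0.10315438359975815), (0.046118613332509995, 0.03753820061683655), 81.22608947753906) 467
scene eye [421.7 239.3]
scene rim [421.  250.3]
```

View pics/wrist2.png

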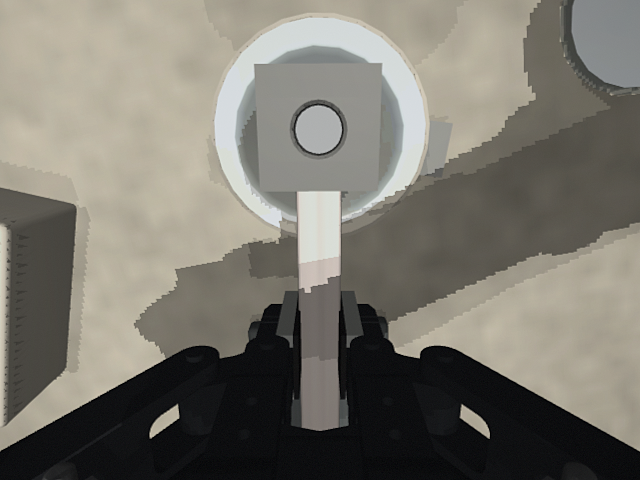

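The eyelet mouth at (318,128) is centred over the beaker to within about 2 mm in the tangential direction. I'll release the bar, rise, and go to the probe, turning half way round to stay inside joint 7's range.

Request:
{"fn": "apply_moves", "kwargs": {
  "motion": [
    [4, [0, 0, 0], 0],
    [4, [0, 0, 0], 0],
    [4, [0, 0, 0], 0],
    [4, [0, 0, 0], 0],
    [4, [0, 0, 2], 0],
    [4, [0, 0, 5], 0],
    [4, [0, 0, 8], 0],
    [4, [0, 0, 11], 0],
    [4, [0, 0, 13], 0],
    [4, [0, 0, 13], -7],
    [4, [0, 0, 13], -14],
    [4, [0, 0, 13], -21]
  ]
}}

```text
clock: 6.1
position: [0.6343, 0.165, 0.2527]
tcp_rot: [-3.142, 0.0, -2.139]
wrist_force: [-0.4, 0.1, -0.5]
finger_gap: 0.0402
grip_force: 0.0
```

Request:
{"fn": "apply_moves", "kwargs": {
  "motion": [
    [6, [-1, -3, 0], -7],
    [6, [-2, -6, 0], -14],
    [6, [-3, -9, 0], -21],
    [6, [-4, -12, 0], -28],
    [6, [-5, -15, 0], -35],
    [6, [-6, -18, 0], -42],
    [6, [-7, -21, 0], -49],
    [6, [-8, -24, 0], -56],
    [6, [-9, -27, 0], -63],
    [6, [-10, -30, 0], -70],
    [6, [-11, -33, 0], -77],
    [6, [-12, -35, 0], -84]
  ]
}}

```text
clock: 7.1
position: [0.5129, -0.1883, 0.2524]
tcp_rot: [-3.14, 0.0, 2.675]
wrist_force: [-0.7, -0.8, -0.3]
finger_gap: 0.0596
grip_force: 0.0
```

Request:
{"fn": "apply_moves", "kwargs": {
  "motion": [
    [6, [0, 0, 0], -7],
    [6, [0, 0, 0], -14],
    [6, [0, 0, 0], -21],
    [6, [0, 0, 0], -28],
    [6, [0, 0, 0], -35],
    [6, [0, 0, 0], -42],
    [6, [0, 0, 0], -49],
    [6, [0, 0, 0], -56],
    [6, [0, 0, 0], -62],
    [6, [0, 0, 0], -64],
    [6, [0, 0, 0], -64],
    [6, [0, 0, 0], -64]
  ]
}}

```text
clock: 8.1
position: [0.5141, -0.1847, 0.2521]
tcp_rot: [-3.141, -0.0, 1.569]
wrist_force: [0.2, 1.0, 0.1]
finger_gap: 0.0599
grip_force: 0.0
```

```bash
cat > p.py <<'E'
from h import *
s=arm.observe();print(s['position'],s['tcp_rot'],s['joint_positions'].round(2))
f=grab('wrist','w3');W=cloud(f)
for z0,z1 in((.09,.098),(.1,.14),(.14,.147),(.147,.16)):
    a=W[(W[...,0]>.44)&(W[...,0]<.58)&(W[...,1]>-.215)&(W[...,1]<-.14)&(W[...,2]>z0)&(W[...,2]<z1)]
    if len(a)>5: print(z0,a.mean(0),a.min(0),a.max(0),len(a))
print(proj(f,[.512,-.1835,.153]),proj(f,[.512,-.1835,.095]),proj(f,[.512,-.1835,.145]))
E
python3 p.py
```

```text
[ 0.5141456  -0.18469141  0.25213998] [-3.14120871e+00 -9.64498162e-05  1.56876373e+00] [-0.24  0.25  0.61  1.8  -0.16  1.13  0.42]
0.09 [ 0.51246249 -0.18102726  0.09565586] [ 0.48727883 -0.21499413  0.09003028] [ 0.53750703 -0.15474813  0.09798994] 4450
0.1 [ 0.51253943 -0.17910306  0.11491566] [ 0.50043393 -0.19070622  0.10002974] [ 0.52415465 -0.17397752  0.13988134] 568
0.14 [ 0.51245019 -0.18346011  0.14502138] [ 0.50298198 -0.19450442  0.14004029] [ 0.52154489 -0.17640716  0.1469533 ] 494
0.147 [ 0.51228294 -0.18521942  0.15299133] [ 0.50561065 -0.19317562  0.14703079] [ 0.51730436 -0.17787274  0.15531654] 284
[314.78962523 250.23219563] [315.63762414 226.2880877 ] [314.93053645 246.25342465]
```

View pics/w3.png

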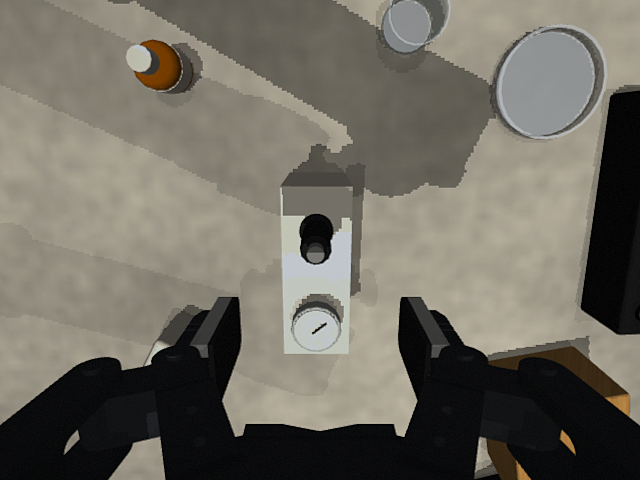

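The wrist view shows the probe's nub at (315,255) and the thermometer dial at (317,328). The fingers straddle the probe along x, so I'll correct by 1.5 mm, go down and grip.

Request:
{"fn": "apply_moves", "kwargs": {
  "motion": [
    [5, [-0.15, 0, -2], 0],
    [5, [-0.15, 0, -5], 0],
    [5, [-0.15, 0, -8], 0],
    [5, [-0.15, 0, -10.5], 0],
    [5, [-0.15, 0, -11.8], 0],
    [5, [-0.15, 0, -11.8], 0],
    [1.5, [-0.15, 0, -11.8], 0],
    [1.5, [-0.15, 0, -11.8], 0],
    [1.5, [-0.15, 0, -11.8], 0],
    [1.5, [-0.15, 0, -11.8], 0],
    [1.5, [-0.15, 0, -11.8], 0],
    [1.5, [-0.15, 0, -11.8], 0]
  ]
}}

```text
clock: 9.15
position: [0.5136, -0.1853, 0.1358]
tcp_rot: [3.139, 0.0, 1.568]
wrist_force: [-1.5, -0.4, 6.2]
finger_gap: 0.0174
grip_force: 58.5
```

Request:
{"fn": "apply_moves", "kwargs": {
  "motion": [
    [1.5, [0, 0, 0], 0],
    [1.5, [0, 0, 0], 0],
    [1.5, [0, 0, 0.5], 0],
    [1.5, [0, 0, 2], 0],
    [1.5, [0, 0, 4], 0],
    [1.5, [0, 0, 6], 0],
    [1.5, [0, 0, 8], 0],
    [1.5, [0, 0, 10], 0],
    [1.5, [0, 0, 12], 0],
    [1.5, [0, 0, 14], 0],
    [1.5, [0, 0, 14.5], 0],
    [1.5, [0, 0, 14.5], 0]
  ]
}}

```text
clock: 10.15
position: [0.5138, -0.1851, 0.281]
tcp_rot: [3.137, 0.0, 1.568]
wrist_force: [0.2, -0.9, -1.4]
finger_gap: 0.0177
grip_force: 58.5
```

Request:
{"fn": "apply_moves", "kwargs": {
  "motion": [
    [1.5, [0.6, 1.5, 0], 0],
    [1.5, [1.8, 4.5, 0], 0],
    [1.5, [2.9, 7.5, 0], 0],
    [1.5, [4, 10.5, 0], 0],
    [1.5, [5.2, 13.5, 0], 0],
    [1.5, [6.3, 16.5, 0], 0],
    [1.5, [7.5, 19.5, 0], 0],
    [1.5, [8.7, 22.5, 0], 0],
    [1.5, [9.9, 25.5, 0], 0],
    [1.5, [10.6, 27.4, 0], 0],
    [1.5, [10.9, 28.2, 0], 0],
    [1.5, [10.9, 28.2, 0], 0]
  ]
}}

```text
clock: 11.15
position: [0.6214, 0.0999, 0.2773]
tcp_rot: [-3.139, 0.0, 1.572]
wrist_force: [-0.1, 0.2, -0.3]
finger_gap: 0.0175
grip_force: 58.5
```

```bash
python3 - <<'E'
from h import *
f=load('wrist') # old
fs=grab('scene','s4');ft=grab('top','t4');fw=grab('wrist','w4')
s=arm.observe();print(s['position'],s['tcp_rot'],s['joint_positions'].round(2),s['finger_gap'])
x,y,_=s['position']
for n,g in(('scene',fs),('wrist',fw)):
    print(n,'tip',proj(g,[x,y,.155]),'collar',proj(g,[x,y,.24]),'eye',proj(g,[.6225,.0965,.12]))
a=cv2.imread('pics/s4.png')[140:300,340:500];b=cv2.imread('pics/w4.png')[60:460,150:550]
cv2.imwrite('pics/c4.png',np.hstack([cv2.resize(a,(400,400),interpolation=cv2.INTER_CUBIC),b]))
E
```

```text
[0.62126175 0.09444493 0.27885233] [-3.14054399e+00  1.75810316e-03  1.56467969e+00] [-0.58  0.38  0.48  1.57 -0.18  1.24 -0.07] 0.017480314821204376
scene tip [423.47472905 225.7265432 ] collar [434.47818991 188.77606739] eye [421.03691188 239.25101828]
wrist tip [318.97128614 241.63127217] collar [318.64632849 296.52496769] eye [320.77637628 225.37624341]
```

View pics/c4.png

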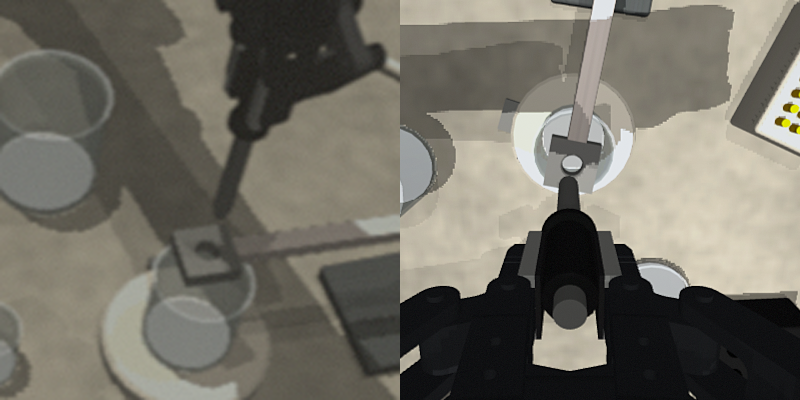

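The scene crop (left half) shows the tip just above the eyelet. In the wrist view the tip is at about (318,240) and the hole at (322,223), close to the prediction. The arm was still settling, so I'll settle, lower a little and measure again.

Request:
{"fn": "apply_moves", "kwargs": {
  "motion": [
    [1.5, [0, 0, -1], 0],
    [1.5, [0, 0, -2], 0],
    [1.5, [0, 0, -2.3], 0],
    [1.5, [0, 0, -2.3], 0],
    [1.5, [0, 0, -2.3], 0],
    [1.5, [0, 0, -2.3], 0],
    [1.5, [0, 0, -2.3], 0],
    [1.5, [0, 0, -2.3], 0]
  ]
}}

```text
clock: 11.97
position: [0.6221, 0.0972, 0.2568]
tcp_rot: [3.141, -0.0, 1.568]
wrist_force: [0.1, -0.4, -1.1]
finger_gap: 0.0176
grip_force: 58.5
```

```bash
python3 - <<'E'
from h import *
w2=cv2.imread('pics/wrist2.png')
fs=grab('scene','s5');ft=grab('top','t5');fw=grab('wrist','w5')
s=arm.observe();print(s['position'],s['tcp_rot'],s['finger_gap'])
x,y,z=s['position'];tip=z-.124+.0  # tip = TCPz - (.1358-.010)
tip=z-.1258;print('tip z',tip)
for n,g in(('scene',fs),('top',ft),('wrist',fw)):
    print(n,'tip',proj(g,[x,y,tip]).round(1),'eye',proj(g,[.6225,.0965,.12]).round(1))
u,v=proj(fw,[.6225,.0965,.12]).astype(int);p,q=proj(fs,[.6225,.0965,.12]).astype(int)
print(u,v,p,q)
b=cv2.imread('pics/w5.png')[v-50:v+50,u-50:u+50];a=cv2.imread('pics/s5.png')[q-40:q+40,p-40:p+40]
cv2.imwrite('pics/c5.png',np.hstack([cv2.resize(a,(400,400),interpolation=cv2.INTER_CUBIC),cv2.resize(b,(400,400),interpolation=cv2.INTER_CUBIC)]))
E
```

```text
[0.6219598  0.09723312 0.25658369] [ 3.14107520e+00 -1.21691454e-04  1.56778580e+00] 0.01758979095844451
tip z 0.1307836943475794
scene tip [422.5 234.9] eye [421.  239.3]
top tip [253.6 202.1] eye [254.7 203.1]
wrist tip [318.3 239.8] eye [319.1 236.5]
319 236 421 239
```

View pics/c5.png

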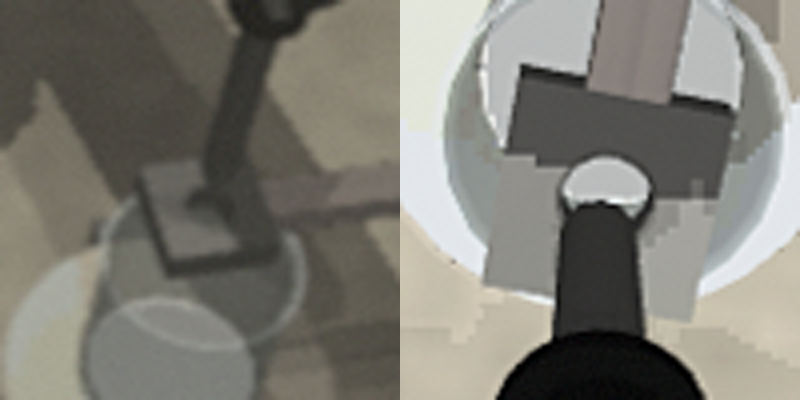

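The wrist crop shows the hole centred at about (606,202) in crop pixels and the tip at (603,~205), an offset of roughly 0.5 mm. I'll start the insertion slowly and watch the force.

Request:
{"fn": "apply_moves", "kwargs": {
  "motion": [
    [1.5, [0.05, -0.03, -0.3], 0],
    [1.5, [0.05, -0.03, -0.6], 0],
    [1.5, [0.05, -0.03, -0.9], 0],
    [1.5, [0.05, -0.03, -1.2], 0],
    [1.5, [0.05, -0.03, -1.5], 0],
    [1.5, [0.05, -0.03, -1.8], 0],
    [1.5, [0.05, -0.03, -2.1], 0],
    [1.5, [0.05, -0.03, -2.4], 0],
    [1.5, [0.05, -0.03, -2.7], 0],
    [1.5, [0.05, -0.03, -3], 0],
    [1.5, [0.05, -0.03, -3], 0]
  ]
}}

```text
clock: 13.03
position: [0.622, 0.0969, 0.2256]
tcp_rot: [-3.141, 0.0, 1.568]
wrist_force: [-0.4, 0.4, -0.3]
finger_gap: 0.0175
grip_force: 58.5
```

```bash
python3 - <<'E'
from h import *
fs=grab('scene','s6');fw=grab('wrist','w6')
s=arm.observe();print(s['position'],s['wrist_force'],s['finger_gap'])
b=cv2.imread('pics/w6.png')[180:300,260:380];a=cv2.imread('pics/s6.png')[195:285,376:466]
cv2.imwrite('pics/c6.png',np.hstack([cv2.resize(a,(400,400),interpolation=cv2.INTER_CUBIC),cv2.resize(b,(400,400),interpolation=cv2.INTER_CUBIC)]))
E
```

```text
[0.62232413 0.09684903 0.2262413 ] [-0.12805255  0.32740376  0.733905  ] 0.017732777741241452
```

View pics/c6.png

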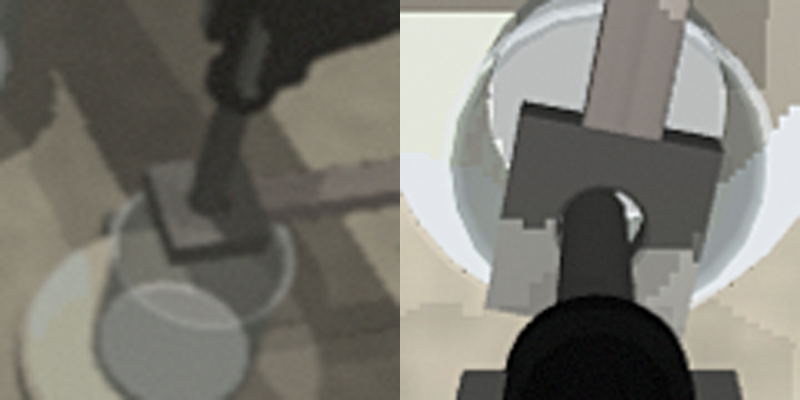

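The tip is in the hole with no side force. The shaft (565–632 in the crop) sits slightly left of the hole's middle (560–645), so I'll nudge +x and continue.

Request:
{"fn": "apply_moves", "kwargs": {
  "motion": [
    [1.5, [0.06, -0.03, -0.5], 0],
    [1.5, [0.06, -0.03, -1], 0],
    [1.5, [0.06, -0.03, -1.5], 0],
    [1.5, [0.06, -0.03, -2], 0],
    [1.5, [0.06, -0.03, -2.6], 0],
    [1.5, [0.06, -0.03, -3.2], 0],
    [1.5, [0.06, -0.03, -3.8], 0],
    [1.5, [0.06, -0.03, -4.4], 0],
    [1.5, [0.06, -0.03, -5], 0],
    [1.5, [0.06, -0.03, -5.6], 0],
    [1.5, [0.06, -0.03, -6], 0],
    [1.5, [0.06, -0.03, -6], 0]
  ]
}}

```text
clock: 14.13
position: [0.6223, 0.0965, 0.1651]
tcp_rot: [-3.14, 0.0, 1.568]
wrist_force: [-0.4, -0.1, -0.8]
finger_gap: 0.0175
grip_force: 58.5
```

Request:
{"fn": "apply_moves", "kwargs": {
  "motion": [
    [1.5, [0, 0, -0.1], 0],
    [1.5, [0, 0, -0.2], 0],
    [1.5, [0, 0, -0.3], 0],
    [1.5, [0, 0, -0.3], 0],
    [1.5, [0, 0, -0.3], 0]
  ]
}}

```text
clock: 14.55
position: [0.623, 0.0966, 0.1635]
tcp_rot: [3.141, -0.0, 1.568]
wrist_force: [-0.0, 0.1, -0.1]
finger_gap: 0.0175
grip_force: 58.5
```

Request:
{"fn": "apply_moves", "kwargs": {
  "motion": [
    [1.5, [0, 0, -0.05], 0],
    [1.5, [0, 0, -0.1], 0],
    [1.5, [0, 0, -0.15], 0],
    [1.5, [0, 0, -0.15], 0],
    [1.5, [0, 0, -0.15], 0]
  ]
}}

```text
clock: 14.97
position: [0.6229, 0.0966, 0.1618]
tcp_rot: [3.142, 0.0, 1.568]
wrist_force: [0.7, 0.0, -0.6]
finger_gap: 0.0173
grip_force: 58.5
```

Request:
{"fn": "apply_moves", "kwargs": {
  "motion": [
    [1.5, [0, 0, -0.05], 0],
    [1.5, [0, 0, -0.1], 0],
    [1.5, [0, 0, -0.1], 0],
    [1.5, [0, 0, -0.1], 0]
  ]
}}

```text
clock: 15.3
position: [0.623, 0.0966, 0.161]
tcp_rot: [3.141, -0.0, 1.568]
wrist_force: [-0.9, -0.6, 0.2]
finger_gap: 0.0173
grip_force: 58.5
```

Request:
{"fn": "apply_moves", "kwargs": {
  "motion": [
    [1.5, [0, 0, -0.05], 0],
    [1.5, [0, 0, -0.1], 0],
    [1.5, [0, 0, -0.1], 0],
    [1.5, [0, 0, -0.1], 0]
  ]
}}

```text
clock: 15.63
position: [0.6236, 0.0965, 0.1608]
tcp_rot: [3.14, -0.0, 1.568]
wrist_force: [-1.8, -0.9, 5.3]
finger_gap: 0.0175
grip_force: 58.9
```

The 5 N upward force means the collar is on the block. I'll open, settle and retreat straight up.

Request:
{"fn": "apply_moves", "kwargs": {
  "motion": [
    [2.5, [0, 0, 0], 0],
    [3.5, [0, 0, 0], 0],
    [5, [0, 0, 0], 0],
    [5, [0, 0, 0], 0],
    [5, [0, 0, 0], 0],
    [5, [0, 0, 0], 0],
    [5, [0, 0, 1], 0],
    [5, [0, 0, 3], 0],
    [5, [0, 0, 6], 0],
    [5, [0, 0, 9], 0],
    [5, [0, 0, 12], 0],
    [5, [0, 0, 14], 0]
  ]
}}

```text
clock: 16.63
position: [0.624, 0.0963, 0.3041]
tcp_rot: [3.137, -0.001, 1.567]
wrist_force: [0.7, -0.3, 0.3]
finger_gap: 0.0498
grip_force: 0.0
```

Request:
{"fn": "apply_moves", "kwargs": {
  "motion": [
    [5, [-3, -3, 0], 0],
    [5, [-6, -6, 0], 0],
    [5, [-9, -9, 0], 0],
    [5, [-12, -12, 0], 0],
    [5, [-12, -12, 0], 0],
    [5, [-12, -12, 0], 0]
  ]
}}

```text
clock: 17.13
position: [0.5015, -0.0262, 0.301]
tcp_rot: [3.14, -0.002, 1.563]
wrist_force: [-0.7, 0.3, -0.1]
finger_gap: 0.05
grip_force: 0.0
```

```bash
python3 - <<'E'
from h import *
fs=grab('scene','s7');ft=grab('top','t7')
for n,f in(('scene',fs),('top',ft)):
    W=cloud(f)
    def sel(z0,z1,r=.03,c=(.623,.0965)): return W[(np.hypot(W[...,0]-c[0],W[...,1]-c[1])<r)&(W[...,2]>z0)&(W[...,2]<z1)]
    for z in((.113,.122),(.122,.13),(.13,.168),(.168,.172),(.172,.2)):
        a=sel(*z); 
        if len(a): print(n,z,a.mean(0).round(4),len(a),a[:,2].max())
    a=sel(.08,.096,.06,(.624,.102)); print(n,'rim',cv2.minEnclosingCircle(a[:,:2].astype(np.float32)))
a=cv2.imread('pics/s7.png')[140:300,340:500];b=cv2.imread('pics/t7.png')[160:260,200:300]
cv2.imwrite('pics/c7.png',np.hstack([cv2.resize(x,(400,400),interpolation=cv2.INTER_CUBIC) for x in(a,b)]))
E
```

```text
scene (0.113, 0.122) [0.6297 0.0987 0.1185] 338 0.12198108825636123
scene (0.122, 0.13) [0.629  0.0942 0.1251] 79 0.1298637397619894
scene (0.13, 0.168) [0.6295 0.094  0.1508] 202 0.16796542622418634
scene (0.168, 0.172) [0.6261 0.0964 0.1692] 48 0.17192321551694553
scene (0.172, 0.2) [0.6251 0.0975 0.1762] 43 0.17929459770666717
scene rim ((0.6256319880485535, 0.10117797553539276), 0.033865801990032196)
top (0.113, 0.122) [0.6208 0.101  0.1188] 212 0.12198972939914586
top (0.122, 0.13) [0.6166 0.0968 0.1243] 58 0.1293682262478739
top (0.13, 0.168) [0.6178 0.0961 0.1528] 57 0.1677227572682267
top (0.168, 0.172) [0.6228 0.0974 0.1698] 39 0.17191655541796474
top (0.172, 0.2) [0.6226 0.0979 0.1768] 28 0.18194697477292765
top rim ((0.6244245171546936, 0.1023329421877861), 0.03370007500052452)
```

View pics/c7.png

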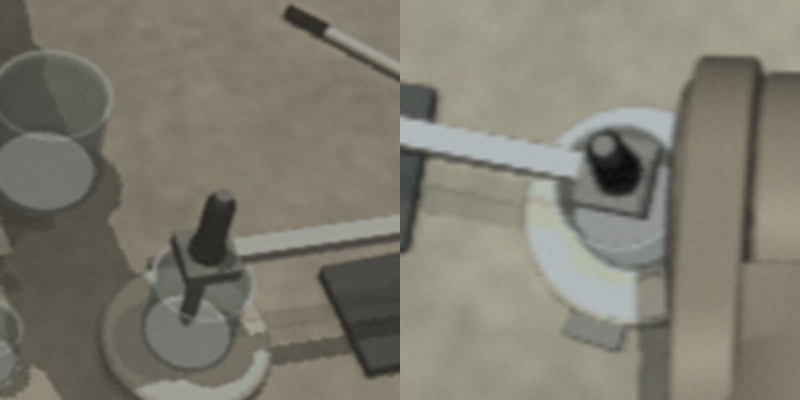

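The probe hangs upright with its collar on the block; the nub top measures about 0.178 m, which is the fully seated height. The beaker has not moved.

```bash
python3 -c "
from cell import arm
print(arm.sign_off())"
```

```text
the job is handed in; nothing more can be done
None
```

The job is handed in: the pH probe hangs through the eyelet into the beaker with its collar on the arm, the beaker hasn't moved, I left the thermometer alone, and the gripper is clear of everything.

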